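# Prop the amplifier cover on a righted jar

## Robot

A 6-joint arm with a two-finger parallel gripper is mounted at the origin on the work surface. World frame = base frame: x ahead of the robot, y to its left, z up, the work surface at z = 0. Lengths are in m, angles in rad, forces in N, time in s.
With the tool pointing down it reaches from about 0.25 to 0.725 m from the base axis. Payload 4 kg.
Tool frame: the origin (TCP) lies midway between the tips of the shut fingers; the grasp point (between the pads) lies 19 mm behind it; z points along the fingers, y is the direction in which the jaws open and shut (so a half turn about z gives the same grasp; the last joint's range is limited). The gripper opens to 85 mm and grips with 20 to 120 N. Pads are 22 mm wide; open, the fingers measure 114 mm over their backs; the gripper's body (76 mm by 85 mm) begins 54 mm behind the grasp point. The pads swing forward as they close: fully open they stand 13 mm farther back than shut.
Start: joints at [1.263, 0.241, 0.005, 1.335, 0, 1.571], TCP at [0.151, 0.477, 0.231] pointing down, gripper open.
Joint ranges: [-2.72, 2.72], [-1.05, 1.87], [-1.09, 1.28], [-1.99, 2.15], [-1.42, 1.44], [-3.14, 3.14]. Speed limits (rad/s): [2.79, 2.79, 3.14, 3.14, 3.14, 3.14].

## Interface

Orientations are given as [roll, pitch, yaw] about the fixed x, y, z axes, in that order (R = Rz(yaw) Ry(pitch) Rx(roll)).
In Python, from bench import sense, cams, arm gives the robot as it stands.
- The arm moves only by the tool jog_arm, never from a script. Its arguments are lists of equal length, an entry for each row: "slide": the shift along the world's x, y, z scaled (see below), a list of three; "rotation": the turn, a rotation vector about the world's x, y, z scaled (see below), a list of three; "grip": the finger opening in mm, from 0 to 85.4. A call has 1 to 20 rows; each row shifts and turns the pose as measured when the row begins; what a row does not reach is not made up. The controller multiplies each number of a shift by 0.02 m and each number of a turn by 30 degrees. A row lasts 1/8 s, in which the tool goes at most 62.5 mm and 10.7 degrees, less where a joint would pass 70% of its speed; a pose out of reach is approached as far as the arm can. A call with a number of a shift or a turn outside -1 to 1 is refused whole. A call with a gripper value outside its range is refused whole. The fingers move at their own pace and stop on an object; "force" is the grip in N (left out, the last holds). Time passes only in rows, so rows that do not move let the fingers close. It gives the time, the measured TCP pose, the force and the opening at its end, in the units of the state.
- sense(): the state, without advancing time (a new reading comes with each control period).
- cams.get_image(name): name is "side" or "top"; returns a dict with "color" (480x640x3 uint8, red, green, blue), "fx", "fy", "cx", "cy" (pixels), "rvec" (rotation vector, rad) and "tvec" (3), from world to camera coordinates, as OpenCV has them. Camera axes: x right, y down, z forward; pixel columns grow to the right and rows downward; lengths in m; the calibration is good to about 2 mm. A picture is of the moment at which its call begins. There is no depth.
- arm.finish_job(): hands the job in, once; it reports no verdict.
The state is a dict: "time_s": time; "q": joint angles; "qvel": joint speeds; "joint_torque": joint torques, N m; "position": TCP position; "tool_rot": TCP orientation; "ft_force": force on the tool from outside, world axes, zero at the start; "moment": the same for the moment, N m; "width": finger opening in m.
Only numpy, scipy, OpenCV 4.12 (cv2) and the standard library are available. Lean on these libraries where they do the work, as an engineer would, in place of code of your own. Each camera call takes 0.05 s, during which the arm holds its last target. There are 200 camera calls.

## Task

The open amplifier must run with its cover propped ajar. Pick up the fallen orange-capped jar and set it down gently, upright, on the middle of the green mat inside the case; once it stands there on its own, fold the cover down over it without letting it drop, until it rests on the jar's cap, and leave it propped like that. Leave the other things on the bench where they are.

Things in the scene. Friction and masses are not known exactly. Their poses are not given: they have to be found in the camera images.
- jar: The fallen jar of screws: milky white plastic square jar, 56 x 56 mm and 84 mm high, with a round orange cap (50 mm across, 16 mm high) on top, 100 mm in all, about 0.2 kg. Lies on one flat side on the bench. Origin: centre of its underside (so 28 mm above the bench while it lies); its z axis runs from the underside to the cap (x, y square to its sides).
- case: Grey open amplifier case, fixed, 180 mm (its x) by 270 mm (its y) by 62 mm high, walls and floor 4 mm, knobs on its front (-x) wall. Origin: centre of its underside, x towards the hinge side. Bolted inside, all below 50 mm: a transformer (y 0.07 to 0.13) and a circuit board with heat sink (y -0.07 to -0.13). The cover is hinged along the top of its far (+x) wall.
- mat (a point): Centre of the top of the green square rubber mat (100 x 100 x 2 mm) on the case's floor, 6 mm above the bench and 125 mm in front of the hinge line; axes those of the case.
- cover (a joint): Angle of the grey slotted cover, rad: 0 = shut (level), 1.57 = standing upright, at most 1.95 (leaning back). Panel 180 x 270 x 4 mm, 0.25 kg with its handle. The hinge rubs a little: the cover stays where it is left near upright, but falls if let go below about 1.1 rad.
- hinge (a point): Middle of the cover's hinge line (along the case's y), 62 mm above the bench, at the lower face of the shut cover. Its x axis points from the cover's free edge to the hinge, its z axis out of the cover's outer face; it turns with the cover.
- bar (a point): Middle of the red round handle bar (12 mm thick, 100 mm long, along the case's y) carried on two steel lugs at its ends, 36 mm beyond the cover's free edge and 216 mm from the hinge line; axes as point hinge.
- meter: Bystander: orange handheld multimeter lying flat, 85 x 150 x 34 mm. Origin: its underside.
- blue_jar: Bystander: round milky jar with blue cap, standing, 70 mm across, 95 mm high. Origin: its underside.
- green_jar: Bystander: round milky jar with green cap, standing, 70 mm across, 85 mm high. Origin: its underside.
- spool: Bystander: metal solder spool, standing, 54 mm across, 50 mm high. Origin: its underside.
- driver: Bystander: screwdriver lying on the bench, about 200 mm long. Origin: its underside.
- speaker: Bystander: small dark loudspeaker driver lying face up, pale dome in its middle, 90 mm across, 46 mm high. Origin: its underside.
- board: Bystander: loose green circuit board, 70 x 110 x 8 mm, parts up to 22 mm high. Origin: its underside.

How it is judged:
On the way:
1. the jar stands upright and released on the mat while the cover is still up (horizontal distance between jar and mat below 0.025 m and angle between jar's own z axis and vertical below 0.12 rad and height (world z) of jar between 0 and 0.012 m and value of joint cover above 1 rad and contact force between jar and the fingers below 0.1 N and linear speed of jar below 0.03 m/s), for 0.3 s.
At the end, for the whole second after the job is handed in: The jar stands upright (within 7 degrees) on the mat, within 25 mm of its centre, and the cover rests on it, at rest at an angle of 0.28 to 0.60 rad (horizontal distance between jar and mat below 0.025 m and angle between jar's own z axis and vertical below 0.12 rad and height (world z) of jar between 0 and 0.012 m and value of joint cover between 0.28 and 0.6 rad and velocity of joint cover between -0.05 and 0.05 rad/s and linear speed of jar below 0.03 m/s); the robot touches nothing.
It fails at once if the cover was let drop or slammed (it came down faster than 3 rad/s) (velocity of joint cover below -3 rad/s).
It fails at once if the jar was rammed against the case or its cover (over 120 N) (contact force between jar and case above 120 N).
It fails at once if the jar was dropped or thrown (faster than 0.5 m/s with no finger on it) (contact force between jar and the fingers below 0.1 N and linear speed of jar above 0.5 m/s).
It fails at once if a bystander was moved by more than 30 mm (distance of any of meter, blue_jar, green_jar, spool, driver, speaker, board from where it was at the start of the episode above 0.03 m).
It also fails if it takes over 69 s, if anything falls off the work surface, if the arm or the gripper's body presses on something with over 40 N, if the wrist force passes 120 N, or if a joint passes its speed limit or range.

## Working session

There is one attempt and no reset: what is moved stays moved. The work goes in short steps, Python scripts to look and compute and a tool call to move; the robot and the scene stay as the last step left them, time stands still between calls to the robot, and variables do not carry over. Pictures are saved under pics/ and viewed, about 8 in all and at most 12, crops included, and the job is handed in when it is done.

Besides the shell and the picture viewer there is one more tool, called as name(argument=value, ...) on one line, values as JSON. jog_arm: Moves the arm, as the interface text tells. Its arguments: {"type":"object","properties":{"slide":{"type":"array"},"rotation":{"type":"array"},"grip":{"type":"array"},"force":{"type":"number"}},"required":["slide","rotation","grip"]}

```bash
mkdir -p pics; cat > h.py <<'E'
import numpy as np, cv2
from bench import sense, cams, arm
def snap(n,f):
    im=cams.get_image(n); cv2.imwrite(f,im["color"][:,:,::-1]); 
    np.save(f[:-4]+'.npy',{k:v for k,v in im.items() if k!='color'},allow_pickle=True); return im
def cal(f):
    c=np.load(f[:-4]+'.npy',allow_pickle=True).item()
    K=np.array([[c['fx'],0,c['cx']],[0,c['fy'],c['cy']],[0,0,1]],float)
    return K,cv2.Rodrigues(np.array(c['rvec'],float))[0],np.array(c['tvec'],float).reshape(3)
def back(f,uv,z):
    K,R,t=cal(f); C=-R.T@t; d=R.T@np.linalg.inv(K)@np.array([*uv,1.]); return C+d*(z-C[2])/d[2]
def proj(f,P):
    K,R,t=cal(f); p=(R@np.atleast_2d(P).T).T+t; p=p@K.T; return p[:,:2]/p[:,2:]
E
python3 -c "
from h import *
for n in('top','side'):
    snap(n,'pics/%s0.png'%n); K,R,t=cal('pics/%s0.png'%n); print(n,-R.T@t,R[2],K[0,0])
print(sense())"; ls
```

```text
top [0.36505667 0.05476262 1.17254102] [ 0.16640618 -0.01269283 -0.9859756 ] 469.5315544885718
side [ 0.50057138 -1.0272862   0.94410418] [ 0.05539338  0.7801924  -0.62308217] 594.9854407094857
{'time_s': 0.1, 'q': array([1.26298654e+00, 2.41371167e-01, 3.83798462e-03, 1.33518609e+00,
       9.21121528e-06, 1.57081620e+00]), 'qvel': array([-8.41435240e-04, -1.70875612e-03,  4.19075698e-03, -3.06283877e-05,
       -7.76235508e-04,  1.07778155e-03]), 'joint_torque': array([-9.78203298e-05, -3.73138154e+01,  2.53010130e+01,  1.08629797e-02,
        6.37490598e-05,  1.13630961e-05]), 'position': array([0.15131047, 0.47595667, 0.23047722]), 'tool_rot': array([-3.13966970e+00, -9.17299173e-06,  2.83376298e+00]), 'ft_force': array([ 0.22535831, -0.36073948,  0.10633583]), 'moment': array([-0.0063728 ,  0.00489231, -0.02305841]), 'width': 0.08535833273411551}
h.py
pics
```

View pics/top0.png

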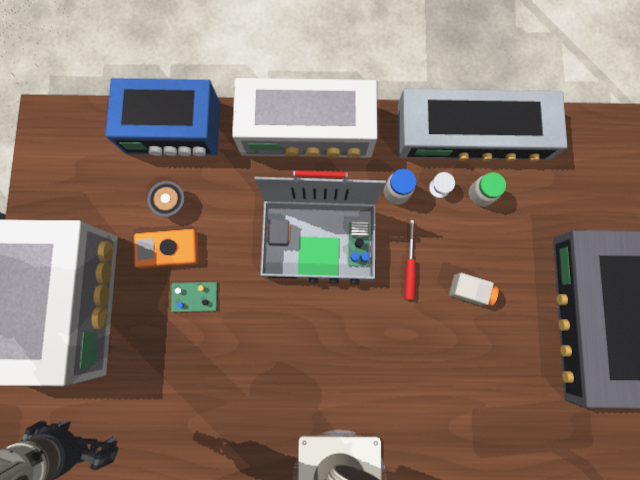

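View pics/side0.png

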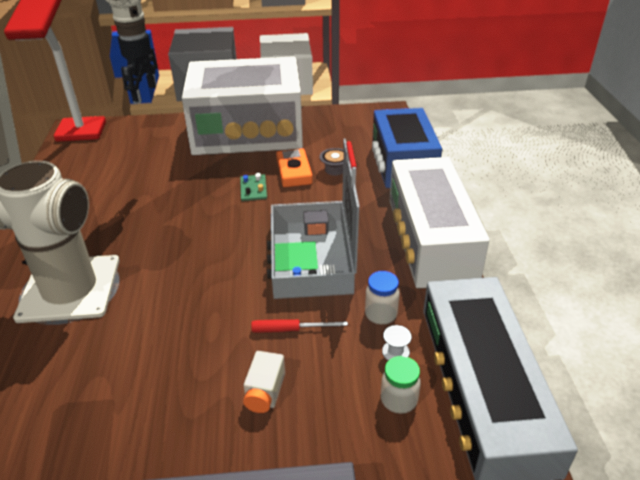

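Top view: case around (318,240), with the cover upright behind it and the bar at (320,174). The jar lies at (473,289) with its cap toward −y. The screwdriver is at (410,260). Next I'll zoom in to get exact corners.

```bash
python3 -c "
from h import *
a=cv2.imread('pics/top0.png')
A=cv2.resize(a[165:290,250:400],None,fx=4,fy=4,interpolation=cv2.INTER_CUBIC)
B=cv2.resize(a[265:315,440:510],None,fx=5,fy=5,interpolation=cv2.INTER_CUBIC)
o=np.zeros((760-10,800,3),np.uint8)
o=np.zeros((600,800,3),np.uint8); o[:500,:600]=A
B=cv2.resize(a[270:312,445:505],None,fx=3.3,fy=3.3,interpolation=cv2.INTER_CUBIC);o[:B.shape[0],602:602+B.shape[1]]=B[:,:198]
cv2.imwrite('pics/z.png',o)
hsv=cv2.cvtColor(a,cv2.COLOR_BGR2HSV)
def seg(lo,hi,r,z,n):
    m=cv2.inRange(hsv,lo,hi); k=np.zeros_like(m); k[r[1]:r[3],r[0]:r[2]]=m[r[1]:r[3],r[0]:r[2]]
    p=cv2.findNonZero(k)[:,0]; q=cv2.minAreaRect(p.astype(np.float32)); bx=cv2.boxPoints(q)
    print(n,len(p),'centroid',p.mean(0),back('pics/top0.png',p.mean(0),z),'box',bx.round(1).tolist()); 
    print([back('pics/top0.png',b,z)[:2].round(4).tolist() for b in bx])
seg((45,150,80),(75,255,255),(290,225,350,285),.006,'mat')
seg((0,200,120),(5,255,255),(280,165,360,185),.27,'bar')
seg((0,0,120),(40,70,255),(440,265,505,315),.056,'jarwhite')
seg((8,180,120),(20,255,255),(470,265,505,315),.03,'cap')
"
```

```text
mat 642 centroid [321.05919003 251.11682243] [0.53592803 0.04747754 0.006     ] box [[298.20001220703125, 273.20001220703125], [299.3999938964844, 237.3000030517578], [337.20001220703125, 238.60000610351562], [335.8999938964844, 274.5]]
[[0.4798, 0.1038], [0.5706, 0.1024], [0.5684, 0.0071], [0.4776, 0.0098]]Traceback (most recent call last):
  File "<string>", line 17, in <module>
    seg((0,200,120),(5,255,255),(280,165,360,185),.27,'bar')
    ~~~^^^^^^^^^^^^^^^^^^^^^^^^^^^^^^^^^^^^^^^^^^^^^^^^^^^^^
  File "<string>", line 13, in seg
    p=cv2.findNonZero(k)[:,0]; q=cv2.minAreaRect(p.astype(np.float32)); bx=cv2.boxPoints(q)
      ~~~~~~~~~~~~~~~~~~^^^^^
TypeError: 'NoneType' object is not subscriptable
```

View pics/z.png

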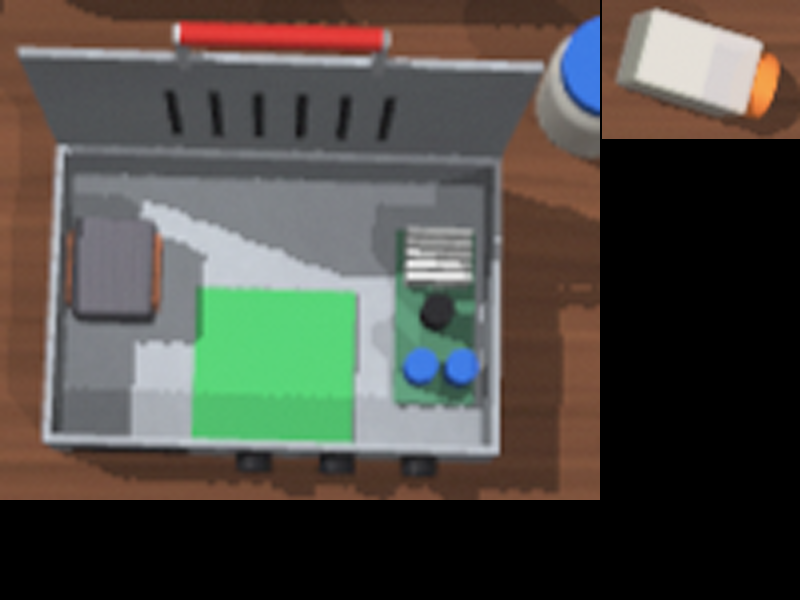

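Case rim corners (4x crop): (62,147), (43,442), (498,455), (500,158). The mat's far corners are (203,288) and (357,292). The jar's top face is visible at upper right, with its cap toward lower right. Now fitting the poses.

```bash
cat > fit.py <<'E'
from h import *
from scipy.optimize import least_squares as LS
f='pics/top0.png'; a=cv2.imread(f)
def T(p,P): 
    c,s=np.cos(p[2]),np.sin(p[2]); P=np.array(P,float); return np.c_[p[0]+c*P[:,0]-s*P[:,1],p[1]+s*P[:,0]+c*P[:,1],P[:,2]]
cr=lambda L:np.array(L,float)/4+[250,165]-.375
# case
M=[[.09,.135,.062],[-.09,.135,.062],[-.09,-.135,.062],[.09,-.135,.062]]
uv=cr([(62,147),(43,442),(498,455),(500,158)])
r=LS(lambda p:(proj(f,T(p,M))-uv).ravel(),[.55,.05,0]); case=r.x; print('case',case,r.fun.round(1))
print('mat far corners pred',proj(f,T(case,[[.015,.05,.006],[.015,-.05,.006]])),'seen',cr([(203,288),(357,292)]))
print('mat',T(case,[[-.035,0,.006]]))
buv=cr([(281,37)])[0]
g=lambda th:proj(f,T(case,[[.09-.216*np.cos(th),0,.062+.216*np.sin(th)]]))[0]  # bar height at panel centreline approx
th=LS(lambda t:g(t[0])-buv,[1.6]); print('cover',th.x,th.fun, T(case,[[.09-.216*np.cos(th.x[0]),0,.062+.216*np.sin(th.x[0])]]))
# jar
J=np.array([(652,10),(764,45),(745,113),(632,82)],float); J=(J-[602,0])/3.3+[445,270]-.35
M=[[0,.028,.056],[.084,.028,.056],[.084,-.028,.056],[0,-.028,.056]]
r=LS(lambda p:(proj(f,T(p,M))-J).ravel(),[.4,-.3,-1.8]); print('jar',r.x,r.fun.round(1))
print('jar edges world',[back(f,j,.056)[:2].round(3).tolist() for j in J])
e=proj(f,T(r.x,[[.1,0,.028]])); print('cap end',e, 'centroid', T(r.x,[[.05,0,.028]]))
from scipy.spatial.transform import Rotation as Ro
# silhouette in side view check
p=T(r.x,M).copy(); print('side pred top face',proj('pics/side0.png',p).round(1).tolist(), 'cap end',proj('pics/side0.png',T(r.x,[[.1,0,.028]])))
print('side bar', proj('pics/side0.png',T(case,[[.09-.216*np.cos(th.x[0]),y,.062+.216*np.sin(th.x[0])] for y in(.05,-.05)])))
E
python3 fit.py
```

```text
case [ 0.55642263  0.05394165 -0.01768595] [-1.  -0.3  0.1 -0.1  0.3 -0.   0.5  0.3]
mat far corners pred [[298.93470641 236.58036522]
 [338.55864075 237.75017128]] seen [[300.375 236.625]
 [338.875 237.625]]
mat [[0.5214281  0.05456062 0.006     ]]
cover [1.58999618] [0.46434562 0.01392257] [[0.65055482 0.05227666 0.27796019]]
jar [ 0.45480664 -0.27678138 -1.85919251] [-0.1 -0.5 -0.1 -0.8  0.1  1.2  0.1  0.1]
jar edges world [[0.48, -0.285], [0.456, -0.365], [0.407, -0.349], [0.428, -0.269]]
cap end [[493.04658407 296.32633177]] centroid [[ 0.44058589 -0.32471644  0.028     ]]
side pred top face [[282.8, 353.8], [271.2, 390.0], [241.3, 385.1], [254.5, 349.5]] cap end [[254.96441419 404.25252639]]
side bar [[347.91824241 143.76118023]
 [353.08378974 168.38592139]]
```

Poses are consistent: the mat corners agree within about 1.5 px, and the side view agrees on the jar and bar. Plan:
- Grasp the jar with the tool tilted 45° over its cap.
- Tip it upright and place it from the front at 45°.
- Cage the bar at 45° and lower the cover.

First a short move, to see which way the wrist turns.

jog_arm(slide=[[0.4,-1,0.5],[0.4,-1,0.5],[0.4,-1,0.5],[0.4,-1,0.5],[0.4,-1,0.5],[0.4,-1,0.5]], rotation=[[0,0,-0.3],[0,0,-0.3],[0,0,-0.3],[0,0,-0.3],[0,0,-0.3],[0,0,-0.3]], grip=[85,85,85,85,85,85])

```text
time_s: 0.85
position: [0.1988, 0.351, 0.2878]
tool_rot: [-3.131, 0.004, 1.863]
ft_force: [0.8, 0.4, -0.2]
width: 0.0849
```

```bash
python3 -c "
from h import *
s=sense()
for k in('time_s','q','position','tool_rot'):print(k,s[k])"
```

```text
time_s 0.85
q [ 1.05190838  0.03682824 -0.088492    1.45555984  0.00465009  2.33034776]
position [0.1988314  0.35100943 0.28780458]
tool_rot [-3.13107848  0.00357172  1.8631486 ]
```

```bash
cat > plan.py <<'E'
from h import *
from scipy.spatial.transform import Rotation as Ro
u=lambda v:np.array(v,float)/np.linalg.norm(v)
def frame(z,y): z,y=u(z),u(y); return np.c_[np.cross(y,z),y,z]
def Rnow(s): r=s['tool_rot']; return Ro.from_euler('xyz',r).as_matrix()
def go(pos,R,say=''):
    s=sense(); d=(np.array(pos)-s['position'])/.02; w=Ro.from_matrix(R@Rnow(s).T).as_rotvec()/np.radians(30)
    print(say,'target',np.round(pos,4),'shift',d.round(2),'rot',w.round(2),'min rows',np.abs(d).max().round(1),(np.linalg.norm(w)/.35).round(1))
    print(' t',s['time_s'],'q',s['q'].round(2),'pos',s['position'].round(4),'w',round(s['width'],4),'F',s['ft_force'].round(1))
ax=-1.859; a=np.array([np.cos(ax),np.sin(ax),0]); n=np.array([-a[1],a[0],0]); Z=np.array([0,0,1.])
b=np.radians(45); tp=-Z*np.cos(b)-a*np.sin(b); Rpick=frame(tp,n)
Gp=np.array([.4548,-.2768,.028])+.062*a
pick=Gp+.022*tp
E
python3 -c "
from plan import *
for p in((556,232),(567,235),(580,405)): print([back('pics/top0.png',p,z).round(3).tolist() for z in (0,.15,.2)])
go(pick-.13*tp,Rpick,'hover'); print(pick,tp,n)"
```

```text
[[0.593, -0.553, 0.0], [0.564, -0.476, 0.15], [0.554, -0.45, 0.2]]
[[0.586, -0.581, 0.0], [0.558, -0.5, 0.15], [0.548, -0.473, 0.2]]
[[0.169, -0.581, 0.0], [0.195, -0.499, 0.15], [0.203, -0.472, 0.2]]
hover target [ 0.4155 -0.4095  0.1044] shift [ 10.83 -38.02  -9.17] rot [ 1.53 -0.02 -1.06] min rows 38.0 5.3
 t 0.85 q [ 1.05  0.04 -0.09  1.46  0.    2.33] pos [0.1988 0.351  0.2878] w 0.0849 F [ 0.8  0.4 -0.2]
[ 0.4415993  -0.32132813  0.01244365] [ 0.20098128  0.67794286 -0.70710678] [ 0.95875599 -0.28423045  0.        ]
```

jog_arm(slide=[[0.36,-1,0],[0.36,-1,0],[0.36,-1,0],[0.36,-1,0],[0.36,-1,0],[0.36,-1,0],[0.36,-1,0],[0.36,-1,0],[0.36,-1,0],[0.36,-1,0],[0.36,-1,0],[0.36,-1,0],[0.36,-1,0],[0.36,-1,0],[0.36,-1,0],[0.36,-1,0],[0.36,-1,0],[0.36,-1,0],[0.36,-1,0],[0.36,-1,0]], rotation=[[0,0,-0.05],[0,0,-0.05],[0,0,-0.05],[0,0,-0.05],[0,0,-0.05],[0,0,-0.05],[0,0,-0.05],[0,0,-0.05],[0,0,-0.05],[0,0,-0.05],[0,0,-0.05],[0,0,-0.05],[0,0,-0.05],[0,0,-0.05],[0,0,-0.05],[0,0,-0.05],[0,0,-0.05],[0,0,-0.05],[0,0,-0.05],[0,0,-0.05]], grip=[85,85,85,85,85,85,85,85,85,85,85,85,85,85,85,85,85,85,85,85])

```text
time_s: 3.35
position: [0.3413, -0.0649, 0.2824]
tool_rot: [-3.12, 0.008, 1.322]
ft_force: [0.5, 0.5, -0.1]
width: 0.0851
```

```bash
python3 -c "
from plan import *
go(pick+.12*Z,Rpick,'hover')"
```

```text
hover target [ 0.4416 -0.3213  0.1324] shift [  5.02 -12.82  -7.5 ] rot [ 1.45 -0.44 -0.09] min rows 12.8 4.3
 t 3.35 q [-0.18 -0.07 -0.2   1.46 -0.01  1.64] pos [ 0.3413 -0.0649  0.2824] w 0.0851 F [ 0.5  0.5 -0.1]
```

jog_arm(slide=[[0.37,-0.95,0],[0.37,-0.95,0],[0.37,-0.95,0],[0.37,-0.95,0],[0.37,-0.95,0],[0.37,-0.95,0],[0.37,-0.95,-0.3],[0.37,-0.95,-0.5],[0.37,-0.95,-0.5],[0.37,-0.95,-0.6],[0.37,-0.95,-0.6],[0.37,-0.95,-0.6],[0.37,-0.95,-0.6],[0.3,-0.5,-0.6]], rotation=[[0,0,0],[0,0,0],[0,0,0],[0,0,0],[0.16,-0.05,-0.01],[0.16,-0.05,-0.01],[0.16,-0.05,-0.01],[0.16,-0.05,-0.01],[0.16,-0.05,-0.01],[0.16,-0.05,-0.01],[0.16,-0.05,-0.01],[0.16,-0.05,-0.01],[0.16,-0.05,-0.01],[0,0,0]], grip=[85,85,85,85,85,85,85,85,85,85,85,85,85,85])

```text
time_s: 5.1
position: [0.4442, -0.3308, 0.1885]
tool_rot: [3.137, -0.809, 1.279]
ft_force: [-0.6, 0.5, 0.2]
width: 0.0852
```

```bash
python3 -c "
from plan import *
go(pick+.12*Z,Rpick,'hover');go(pick,Rpick,'pick')
A=snap('top','pics/t1.png')['color'];B=snap('side','pics/s1.png')['color']
o=np.hstack([cv2.resize(A[200:400,400:600],(400,400),interpolation=2),cv2.resize(B[280:480,180:380],(400,400),interpolation=2)]);cv2.imwrite('pics/c1.png',o[:,:,::-1])"
```

```text
hover target [ 0.4416 -0.3213  0.1324] shift [-0.13  0.47 -2.8 ] rot [-0.04  0.02  0.01] min rows 2.8 0.1
 t 5.1 q [-0.96  0.76  0.45  1.83  0.61  0.72] pos [ 0.4442 -0.3308  0.1885] w 0.0852 F [-0.6  0.5  0.2]
pick target [ 0.4416 -0.3213  0.0124] shift [-0.13  0.47 -8.8 ] rot [-0.04  0.02  0.01] min rows 8.8 0.1
 t 5.1 q [-0.96  0.76  0.45  1.83  0.61  0.72] pos [ 0.4442 -0.3308  0.1885] w 0.0852 F [-0.6  0.5  0.2]
```

View pics/c1.png

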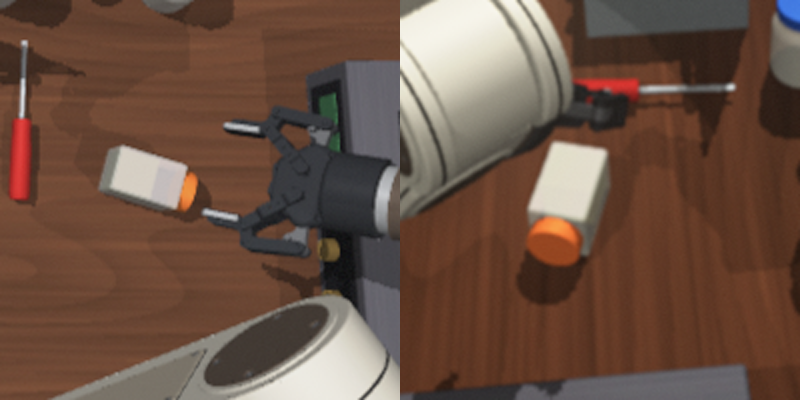

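The gripper (crop left) is aligned with the jar axis and straddles it. The wrist overhangs the dark instrument on the right, so I need its height before descending.

```bash
python3 -c "
from plan import *
for z in(0,.05,.1,.15,.2): print(z,'side edge',[back('pics/side0.png',p,z)[:2].round(3).tolist() for p in((200,475),(352,465))],'top-view upper edge',[back('pics/top0.png',p,z)[:2].round(3).tolist() for p in((555,235),(577,235),(586,408),(570,405))])
s=sense();R=Rnow(s)
for L in(.1,.15,.2,.25,.3): p=s['position']-R[:,2]*L; print(L,p.round(3),proj('pics/t1.png',p).round(0))"
```

```text
0 side edge [[0.331, -0.484], [0.588, -0.49]] top-view upper edge [[0.586, -0.55], [0.586, -0.607], [0.163, -0.595], [0.169, -0.556]]
0.05 side edge [[0.34, -0.513], [0.584, -0.519]] top-view upper edge [[0.576, -0.524], [0.577, -0.579], [0.171, -0.567], [0.178, -0.53]]
0.1 side edge [[0.349, -0.542], [0.579, -0.547]] top-view upper edge [[0.567, -0.499], [0.567, -0.55], [0.18, -0.539], [0.186, -0.504]]
0.15 side edge [[0.358, -0.57], [0.575, -0.576]] top-view upper edge [[0.557, -0.473], [0.558, -0.522], [0.189, -0.512], [0.194, -0.478]]
0.2 side edge [[0.367, -0.599], [0.57, -0.604]] top-view upper edge [[0.548, -0.447], [0.549, -0.494], [0.197, -0.484], [0.203, -0.452]]
0.1 [ 0.424 -0.399  0.258] [[550. 292.]]
0.15 [ 0.413 -0.433  0.293] [[578. 297.]]
0.2 [ 0.402 -0.468  0.327] [[608. 302.]]
0.25 [ 0.392 -0.502  0.362] [[640. 308.]]
0.3 [ 0.381 -0.537  0.397] [[676. 314.]]
```

jog_arm(slide=[[-0.1,0.4,0],[0,0,-1],[0,0,-1],[0,0,-1],[0,0,-1],[0,0,-1],[0,0,-1],[0,0,-0.8],[0,0,-0.4],[0,0,0]], rotation=[[-0.04,0.02,0],[0,0,0],[0,0,0],[0,0,0],[0,0,0],[0,0,0],[0,0,0],[0,0,0],[0,0,0],[0,0,0]], grip=[85,85,85,85,85,85,85,85,85,85])

```text
time_s: 6.45
position: [0.4491, -0.3145, 0.0589]
tool_rot: [3.111, -0.761, 1.314]
ft_force: [0.7, 1.0, -0.2]
width: 0.0845
```

```bash
python3 -c "
from plan import *
go(pick+.003*Z,Rpick,'pick')"
```

```text
pick target [ 0.4416 -0.3213  0.0154] shift [-0.38 -0.34 -2.17] rot [ 0.06  0.03 -0.02] min rows 2.2 0.2
 t 6.45 q [-0.93  0.82  0.24  1.5   0.59  0.76] pos [ 0.4491 -0.3145  0.0589] w 0.0845 F [ 0.7  1.  -0.2]
```

jog_arm(slide=[[-0.4,-0.35,-0.2],[0,0,-0.9],[0,0,-0.7],[0,0,-0.4],[0,0,0]], rotation=[[0.06,0.03,-0.02],[0,0,0],[0,0,0],[0,0,0],[0,0,0]], grip=[85,85,85,85,85])

```text
time_s: 7.08
position: [0.4423, -0.3215, 0.014]
tool_rot: [3.14, -0.785, 1.285]
ft_force: [1.3, 0.3, 0.7]
width: 0.085
```

```bash
python3 -c "
from plan import *
go(pick+.003*Z,Rpick,'pick')"
```

```text
pick target [ 0.4416 -0.3213  0.0154] shift [-0.04  0.01  0.07] rot [ 0.  0. -0.] min rows 0.1 0.0
 t 7.075 q [-0.94  0.9   0.25  1.47  0.59  0.74] pos [ 0.4423 -0.3215  0.014 ] w 0.085 F [1.3 0.3 0.7]
```

jog_arm(slide=[[0,0,0.05],[0,0,0],[0,0,0],[0,0,0],[0,0,0],[0,0,0],[0,0,0],[0,0,0]], rotation=[[0,0,0],[0,0,0],[0,0,0],[0,0,0],[0,0,0],[0,0,0],[0,0,0],[0,0,0]], grip=[70,60,50,45,45,45,45,45], force=45)

```text
time_s: 8.07
position: [0.4427, -0.3218, 0.0158]
tool_rot: [3.138, -0.783, 1.286]
ft_force: [-0.3, 0.5, -0.5]
width: 0.0555
```

jog_arm(slide=[[0,0,0.5],[0,0,1],[0,0,1],[0,0,1],[0,0,1],[0,0,1],[0,0,1],[0,0,0]], rotation=[[0,0,0],[0,0,0],[0,0,0],[0,0,0],[0,0,0],[0,0,0],[0,0,0],[0,0,0]], grip=[45,45,45,45,45,45,45,45])

```text
time_s: 9.07
position: [0.4433, -0.3227, 0.1595]
tool_rot: [3.128, -0.777, 1.294]
ft_force: [1.1, -0.3, -2.9]
width: 0.0553
```

```bash
cat >> plan.py <<'E'
cy=-.0177; ex=np.array([np.cos(cy),np.sin(cy),0]); ey=np.array([-np.sin(cy),np.cos(cy),0])
Rplace=frame(ex*np.cos(b)-Z*np.sin(b),ey); mat=np.array([.5214,.0546,.006])
E
python3 -c "
from plan import *
s=sense(); print(Rnow(s))
go(mat+.2*Z,Rplace)
A=snap('top','pics/t2.png')['color'];B=snap('side','pics/s2.png')['color']
o=np.hstack([cv2.resize(A[200:400,400:600],(400,400),interpolation=2),cv2.resize(B[250:450,180:380],(400,400),interpolation=2)]);cv2.imwrite('pics/c2.png',o[:,:,::-1])"
```

```text
[[ 0.19490252  0.95915813  0.20500902]
 [ 0.68559327 -0.28270056  0.67085189]
 [ 0.70140921  0.00980208 -0.71269141]]
 target [0.5214 0.0546 0.206 ] shift [ 3.91 18.87  2.33] rot [-2.71 -1.97  2.68] min rows 18.9 12.3
 t 9.075 q [-0.94  0.75  0.36  1.72  0.59  0.74] pos [ 0.4433 -0.3227  0.1595] w 0.0553 F [ 1.1 -0.3 -2.9]
```

View pics/c2.png

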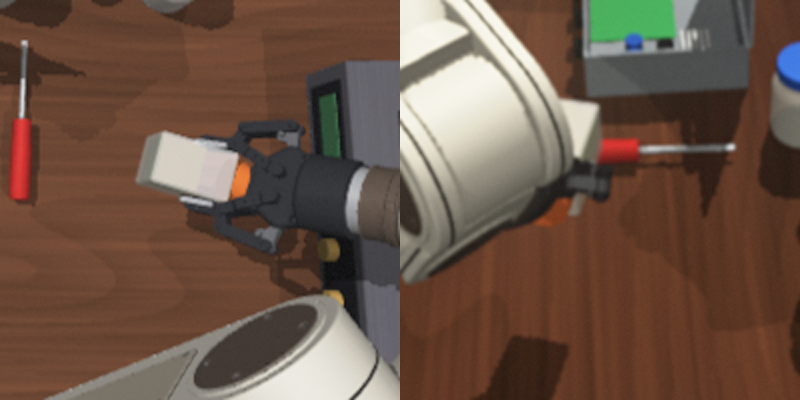

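```bash
cat >> plan.py <<'E'
p0=np.array([.4427,-.3218,.0158]); R0=Ro.from_euler('xyz',[3.138,-.783,1.286]).as_matrix()
off=R0.T@(np.array([.4548,-.2768,.028])-p0); off[1]=0; jax=R0.T@a
# place rotation: jar axis exactly up
w,_=Ro.align_vectors([Z,ey],[jax,[0,1,0]],weights=[100,1]); Rpl=w.as_matrix(); place=mat-Rpl@off
E
python3 -c "
from plan import *
print('off',off,'jax',jax,'place',place); 
R1=Rnow(sense()); w=Ro.from_matrix(Rpl@R1.T).as_rotvec()
for f in(0,.25,.5,.75,1):
    R=Ro.from_rotvec(f*w).as_matrix()@R1; print(f,'t',R[:,2].round(2),'jar axis',(R@jax).round(2),'y',R[:,1].round(2))
go(place+.12*Z,Rpl,'above')"
```

```text
off [0.04162687 0.         0.02421166] jax [-0.70879639 -0.00087305 -0.70541259] place [0.53360179 0.05442428 0.05258418]
0 t [ 0.2   0.67 -0.71] jar axis [-0.28 -0.96  0.  ] y [ 0.96 -0.28  0.01]
0.25 t [ 0.21  0.46 -0.86] jar axis [ 0.02 -0.95  0.32] y [0.95 0.12 0.29]
0.5 t [ 0.32  0.23 -0.92] jar axis [ 0.19 -0.73  0.65] y [0.74 0.55 0.4 ]
0.75 t [ 0.51  0.05 -0.86] jar axis [ 0.18 -0.38  0.91] y [0.39 0.87 0.29]
1 t [ 0.71 -0.01 -0.71] jar axis [-0. -0.  1.] y [ 0.02  1.   -0.  ]
above target [0.5336 0.0544 0.1726] shift [ 4.55 18.83  0.77] rot [-2.72 -1.98  2.68] min rows 18.8 12.3
 t 9.175 q [-0.94  0.75  0.36  1.72  0.59  0.74] pos [ 0.4426 -0.3221  0.1573] w 0.0554 F [-0.3  0.2 -2.9]
```

jog_arm(slide=[[0,0.3,0.9],[0,0.8,0.9],[0,1,0.9],[0,1,0.8],[0,1,0.6],[0,1,0],[0,1,0],[0,1,0],[0,1,0],[0,1,0],[0,1,0],[0,1,0],[0,1,0],[0,1,0],[0,1,0],[0,1,0],[0.2,1,0],[0.2,0.8,0],[0.2,0.5,0],[0,0,0]], rotation=[[-0.15,-0.11,0.149],[-0.15,-0.11,0.149],[-0.15,-0.11,0.149],[-0.15,-0.11,0.149],[-0.15,-0.11,0.149],[-0.15,-0.11,0.149],[-0.15,-0.11,0.149],[-0.15,-0.11,0.149],[-0.15,-0.11,0.149],[-0.15,-0.11,0.149],[-0.15,-0.11,0.149],[-0.15,-0.11,0.149],[-0.15,-0.11,0.149],[-0.15,-0.11,0.149],[-0.15,-0.11,0.149],[-0.15,-0.11,0.149],[-0.15,-0.11,0.149],[-0.1,-0.08,0.1],[0,0,0],[0,0,0]], grip=[45,45,45,45,45,45,45,45,45,45,45,45,45,45,45,45,45,45,45,45])

```text
time_s: 11.68
position: [0.428, 0.0451, 0.2083]
tool_rot: [-3.126, 0.737, 3.141]
ft_force: [0.1, 0.2, -2.3]
width: 0.0558
```

```bash
python3 -c "
from plan import *
go(place+.12*Z,Rpl,'above')"
```

```text
above target [0.5336 0.0544 0.1726] shift [ 5.28  0.46 -1.79] rot [ 0.02 -0.1  -0.01] min rows 5.3 0.3
 t 11.675 q [ 0.22 -0.37 -0.9   0.32 -0.16  0.16] pos [0.428  0.0451 0.2083] w 0.0558 F [ 0.1  0.2 -2.3]
```

jog_arm(slide=[[0.7,0.15,0],[0.9,0.15,0],[0.9,0.15,-0.3],[0.9,0,-0.4],[0.8,0,-0.4],[0.4,0,-0.4],[0.2,0,-0.2],[0,0,0],[0,0,0]], rotation=[[0.02,-0.1,0],[0,0,0],[0,0,0],[0,0,0],[0,0,0],[0,0,0],[0,0,0],[0,0,0],[0,0,0]], grip=[45,45,45,45,45,45,45,45,45])

```text
time_s: 12.8
position: [0.5184, 0.0498, 0.1638]
tool_rot: [-3.138, 0.77, 3.13]
ft_force: [0.9, 0.1, -2.5]
width: 0.0557
```

```bash
python3 -c "
from plan import *
go(place+.12*Z,Rpl,'above')
s=sense(); R=Rnow(s)
base=s['position']+R@off; q=[base,base+.1*R@jax]
A=snap('top','pics/t3.png')['color'].copy();B=snap('side','pics/s3.png')['color'].copy()
print(base, proj('pics/t3.png',q),proj('pics/s3.png',q))
o=np.hstack([cv2.resize(A[150:300,240:390],(400,400),interpolation=2),cv2.resize(B[150:300,230:380],(400,400),interpolation=2)]);cv2.imwrite('pics/c3.png',o[:,:,::-1])"
```

```text
above target [0.5336 0.0544 0.1726] shift [0.76 0.23 0.44] rot [ 0.   -0.03 -0.01] min rows 0.8 0.1
 t 12.8 q [ 0.17 -0.07 -0.88  0.   -0.13  0.13] pos [0.5184 0.0498 0.1638] w 0.0557 F [ 0.9  0.1 -2.5]
[0.50539018 0.04990847 0.11745872] [[320.22540564 257.3159556 ]
 [320.46275346 250.03292149]] [[286.06444333 220.55810119]
 [284.58349235 184.05039683]]
```

View pics/c3.png

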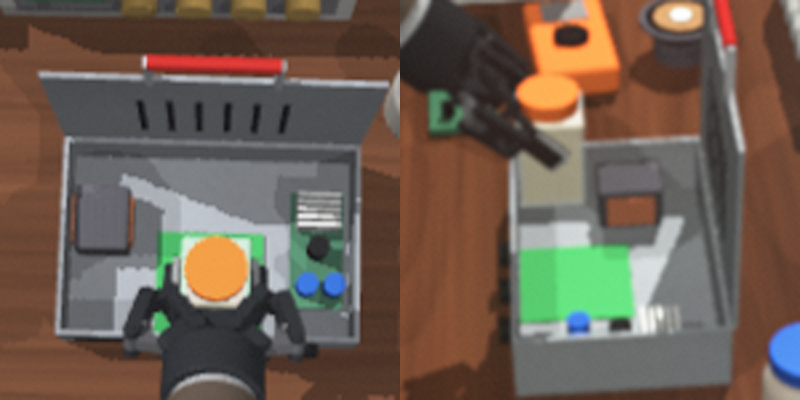

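The jar is upright in the grip. The cap centre (321,250) matches the model (320.5,250), so I'll lower it.

jog_arm(slide=[[0.6,0.2,0],[0.2,0.05,0],[0,0,-0.5],[0,0,-0.8],[0,0,-0.8],[0,0,-0.8],[0,0,-0.8],[0,0,-0.5],[0,0,0]], rotation=[[0,-0.03,-0.01],[0,0,0],[0,0,0],[0,0,0],[0,0,0],[0,0,0],[0,0,0],[0,0,0],[0,0,0]], grip=[45,45,45,45,45,45,45,45,45])

```text
time_s: 14.02
position: [0.5408, 0.0579, 0.0814]
tool_rot: [-3.141, 0.796, 3.125]
ft_force: [-0.3, 0.1, -1.5]
width: 0.0554
```

```bash
python3 -c "
from plan import *
go(place,Rpl,'place')"
```

```text
place target [0.5336 0.0544 0.0526] shift [-0.36 -0.17 -1.44] rot [-0.    0.01 -0.  ] min rows 1.4 0.0
 t 14.025 q [ 0.19  0.2  -0.97 -0.39 -0.15  0.14] pos [0.5408 0.0579 0.0814] w 0.0554 F [-0.3  0.1 -1.5]
```

jog_arm(slide=[[-0.35,-0.15,-0.4],[0,0,-0.5],[0,0,-0.3],[0,0,0]], rotation=[[0,0.01,0],[0,0,0],[0,0,0],[0,0,0]], grip=[45,45,45,45])

```text
time_s: 14.52
position: [0.5344, 0.0548, 0.058]
tool_rot: [-3.141, 0.793, 3.125]
ft_force: [1.0, -1.1, -3.7]
width: 0.0556
```

```bash
python3 -c "
from plan import *
go(place,Rpl,'place')"
```

```text
place target [0.5336 0.0544 0.0526] shift [-0.04 -0.02 -0.27] rot [-0.    0.01 -0.  ] min rows 0.3 0.0
 t 14.525 q [ 0.18  0.27 -1.01 -0.49 -0.14  0.14] pos [0.5344 0.0548 0.058 ] w 0.0556 F [ 1.  -1.1 -3.7]
```

jog_arm(slide=[[0,0,-0.12],[0,0,-0.08],[0,0,0]], rotation=[[0,0.01,0],[0,0,0],[0,0,0]], grip=[45,45,45])

```text
time_s: 14.9
position: [0.5351, 0.0549, 0.0548]
tool_rot: [3.141, 0.789, 3.125]
ft_force: [0.9, 0.9, -3.1]
width: 0.0555
```

jog_arm(slide=[[0,0,-0.06],[0,0,0]], rotation=[[0,0,0],[0,0,0]], grip=[45,45])

```text
time_s: 15.15
position: [0.5353, 0.055, 0.0539]
tool_rot: [3.141, 0.79, 3.125]
ft_force: [-0.6, -0.3, -2.1]
width: 0.0555
```

jog_arm(slide=[[0,0,-0.08],[0,0,-0.06],[0,0,0]], rotation=[[0,0,0],[0,0,0],[0,0,0]], grip=[45,45,45])

```text
time_s: 15.52
position: [0.5358, 0.0551, 0.0526]
tool_rot: [3.141, 0.794, 3.125]
ft_force: [0.6, 0.5, -2.7]
width: 0.0556
```

jog_arm(slide=[[-0.05,0,-0.1],[0,0,-0.05],[0,0,0]], rotation=[[0,0,0],[0,0,0],[0,0,0]], grip=[45,45,45])

```text
time_s: 15.9
position: [0.5363, 0.0552, 0.0527]
tool_rot: [3.141, 0.801, 3.124]
ft_force: [-0.5, -0.7, -1.9]
width: 0.0556
```

```bash
python3 -c "
from plan import *
go(place,Rpl,'place'); s=sense(); print(s['ft_force'],s['moment'],s['joint_torque'].round(1))
R=Rnow(s); base=s['position']+R@off; print(base,R@jax)
B=snap('side','pics/s4.png')['color']; print(proj('pics/s4.png',[base,base+.1*R@jax]))
cv2.imwrite('pics/c4.png',cv2.resize(B[160:310,230:380],(750,600)[:1]*1+(600,) if 0 else (600,600),interpolation=2)[:,:,::-1])"
```

```text
place target [0.5336 0.0544 0.0526] shift [-0.14 -0.04 -0.  ] rot [-0.    0.03 -0.  ] min rows 0.1 0.1
 t 15.9 q [ 0.18  0.3  -1.02 -0.54 -0.14  0.14] pos [0.5363 0.0552 0.0527] w 0.0556 F [-0.5 -0.7 -1.9]
[-0.48325047 -0.66159449 -1.90211324] [0.00505255 1.05211272 0.02232271] [  0.  -28.2  13.4  -6.   -0.3   0. ]
[0.52476647 0.05542452 0.00592143] [-0.01370132 -0.00116289  0.99990546]
[[296.34532556 255.3740341 ]
 [294.03993201 222.59890998]]
```

View pics/c4.png

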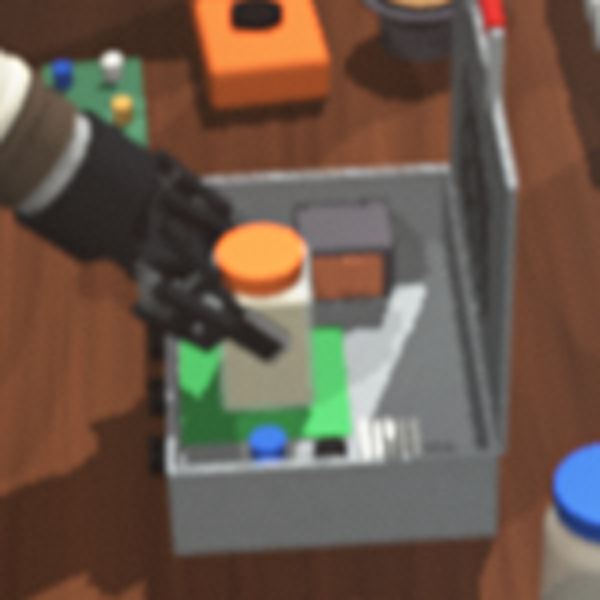

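The jar base looks on the mat: the model gives z = 5.9 mm, and downward motion has stalled. Releasing.

jog_arm(slide=[[0,0,0],[0,0,0],[0,0,0],[0,0,0],[0,0,0],[0,0,0]], rotation=[[0,0,0],[0,0,0],[0,0,0],[0,0,0],[0,0,0],[0,0,0]], grip=[57,59,62,66,70,72])

```text
time_s: 16.7
position: [0.5384, 0.0555, 0.0536]
tool_rot: [3.14, 0.805, 3.123]
ft_force: [0.5, -0.2, 0.1]
width: 0.0716
```

```bash
python3 -c "
from plan import *
s=sense();print(s['ft_force'],s['moment'],s['position'],s['width'],s['tool_rot'])"
```

```text
[ 0.52933629 -0.16100397  0.10296659] [-0.00305523  0.67784514 -0.03329799] [0.53839777 0.05550082 0.05360107] 0.07156088143229117 [3.13960906 0.80463355 3.12308138]
```

jog_arm(slide=[[-0.3,0,0.3],[-0.5,0,0.5],[-0.7,0,0.7],[-0.8,0,0.8],[-0.8,0,0.8],[-0.8,0,0.8],[-0.8,0,0.8],[-0.8,0,0.8],[-0.5,0,0.8],[0,0,0.8],[0,0,0]], rotation=[[0,0,0],[0,0,0],[0,0,0],[0,0,0],[0,0,0],[0,0,0],[0,0,0],[0,0,0],[0,0,0],[0,0,0],[0,0,0]], grip=[72,72,72,72,72,72,72,72,72,72,72])

```text
time_s: 18.08
position: [0.4081, 0.0542, 0.1997]
tool_rot: [3.139, 0.805, 3.123]
ft_force: [-0.4, 0.1, -0.9]
width: 0.0718
```

```bash
cat >> plan.py <<'E'
hinge=np.array([.5564,.0539,.062])+.09*ex
bar=lambda th:hinge-.216*np.cos(th)*ex+.216*np.sin(th)*Z
Rbar=Rpl0=None
tb=ex*np.cos(b)-Z*np.sin(b)
def Rb(sg): return frame(tb,sg*(ex*np.sin(b)+Z*np.cos(b)))
E
python3 -c "
from plan import *
for sg in(1,-1): go(bar(1.59)-.10*tb,Rb(sg),sg)
A=snap('top','pics/t5.png')['color'];B=snap('side','pics/s5.png')['color']
o=np.hstack([cv2.resize(A[150:300,240:390],(400,400),interpolation=2),cv2.resize(B[140:290,230:380],(400,400),interpolation=2)]);cv2.imwrite('pics/c5.png',o[:,:,::-1])
for f in('pics/t5.png','pics/s5.png'):print(proj(f,[mat,mat+.1*Z,bar(1.59)]).round(1).tolist())"
```

```text
1 target [0.5798 0.0535 0.3487] shift [ 8.59 -0.04  7.45] rot [ 2.14 -0.01 -2.1 ] min rows 8.6 8.6
 t 18.075 q [ 0.29 -0.43 -1.01  0.21 -0.22  0.22] pos [0.4081 0.0542 0.1997] w 0.0718 F [-0.4  0.1 -0.9]
-1 target [0.5798 0.0535 0.3487] shift [ 8.59 -0.04  7.45] rot [-2.14  0.06  2.1 ] min rows 8.6 8.6
 t 18.075 q [ 0.29 -0.43 -1.01  0.21 -0.22  0.22] pos [0.4081 0.0542 0.1997] w 0.0718 F [-0.4  0.1 -0.9]
[[318.2, 256.8], [318.2, 251.0], [320.4, 173.9]]
[[295.0, 255.7], [293.2, 222.8], [350.4, 155.7]]
```

View pics/c5.png

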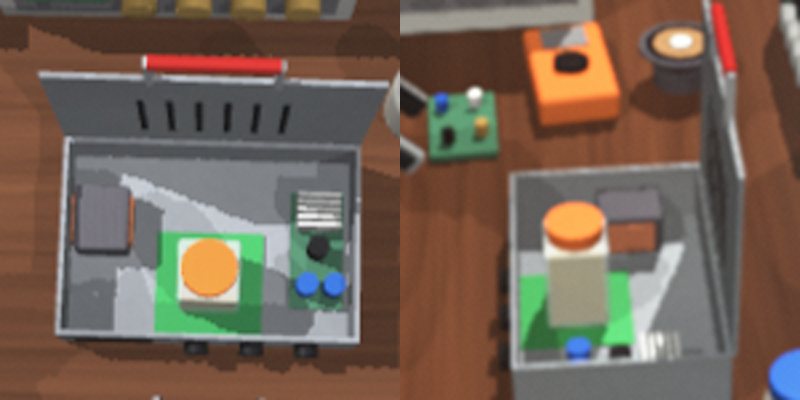

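The jar stands upright about 3 mm from the mat centre: cap at (318.8,250) against the predicted (318.2,251). The bar matches the model within 2 px. Now moving to hover in front of the bar with the jaws turned 90°.

jog_arm(slide=[[0,0,0.8],[0.2,0,0.8],[0.7,0,0.8],[0.8,0,0.8],[0.9,0,0.8],[0.9,0,0.8],[0.9,0,0.8],[0.9,0,0.8],[0.9,0,0.6],[0.9,0,0.4],[0.8,0,0],[0,0,0]], rotation=[[0.2,0,-0.2],[0.2,0,-0.2],[0.2,0,-0.2],[0.2,0,-0.2],[0.2,0,-0.2],[0.2,0,-0.2],[0.2,0,-0.2],[0.2,0,-0.2],[0.2,0,-0.2],[0.2,0,-0.2],[0.1,0,-0.1],[0,0,0]], grip=[60,50,40,26,26,26,26,26,26,26,26,26])

```text
time_s: 19.68
position: [0.5627, 0.051, 0.3243]
tool_rot: [2.398, -0.032, 1.541]
ft_force: [0.4, -0.2, -1.0]
width: 0.0261
```

```bash
python3 -c "
from plan import *
go(bar(1.59)-.10*tb,Rb(1),'hov'); go(bar(1.59)-.04*tb,Rb(1),'pre')"
```

```text
hov target [0.5798 0.0535 0.3487] shift [0.86 0.13 1.22] rot [-0.06 -0.08  0.02] min rows 1.2 0.3
 t 19.675 q [ 0.14 -0.17 -0.46  0.54 -0.09  1.72] pos [0.5627 0.051  0.3243] w 0.0261 F [ 0.4 -0.2 -1. ]
pre target [0.6223 0.0527 0.3062] shift [ 2.98  0.09 -0.9 ] rot [-0.06 -0.08  0.02] min rows 3.0 0.3
 t 19.675 q [ 0.14 -0.17 -0.46  0.54 -0.09  1.72] pos [0.5627 0.051  0.3243] w 0.0261 F [ 0.4 -0.2 -1. ]
```

jog_arm(slide=[[0.4,0.1,0.9],[0.6,0,0.3],[0.5,0,-0.3],[0.5,0,-0.6],[0.5,0,-0.5],[0.3,0,-0.3],[0,0,0]], rotation=[[-0.06,-0.08,0.02],[0,0,0],[0,0,0],[0,0,0],[0,0,0],[0,0,0],[0,0,0]], grip=[26,26,26,26,26,26,26])

```text
time_s: 20.55
position: [0.6208, 0.0534, 0.3119]
tool_rot: [2.355, 0.004, 1.556]
ft_force: [1.2, 0.3, -0.4]
width: 0.0261
```

```bash
python3 -c "
from plan import *
go(bar(1.59)-.04*tb,Rb(1),'pre'); go(bar(1.59)+.017*tb,Rb(1),'grasp')
A=snap('top','pics/t6.png')['color'];B=snap('side','pics/s6.png')['color']
s=sense();print([proj(f,[s['position']]).round(1).tolist() for f in('pics/t6.png','pics/s6.png')])
o=np.hstack([cv2.resize(A[130:230,270:370],(400,400),interpolation=2),cv2.resize(B[100:200,290:390],(400,400),interpolation=2)]);cv2.imwrite('pics/c6.png',o[:,:,::-1])"
```

```text
pre target [0.6223 0.0527 0.3062] shift [ 0.07 -0.04 -0.28] rot [ 0.01  0.   -0.01] min rows 0.3 0.0
 t 20.55 q [ 0.14 -0.06 -0.43  0.42 -0.11  1.68] pos [0.6208 0.0534 0.3119] w 0.0261 F [ 1.2  0.3 -0.4]
grasp target [0.6626 0.052  0.2659] shift [ 2.09 -0.07 -2.3 ] rot [ 0.01  0.   -0.01] min rows 2.3 0.0
 t 20.55 q [ 0.14 -0.06 -0.43  0.42 -0.11  1.68] pos [0.6208 0.0534 0.3119] w 0.0261 F [ 1.2  0.3 -0.4]
[[[319.6, 183.3]], [[336.5, 141.8]]]
```

View pics/c6.png

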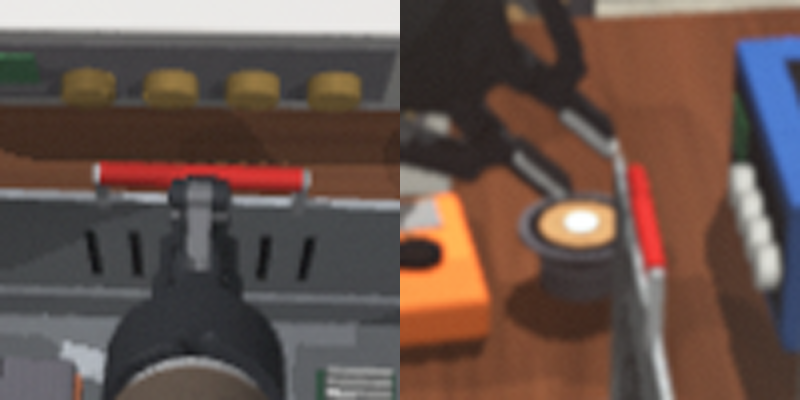

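The fingers are at tips (570,190) and (615,150) and straddle the line to the bar at (647,215). Advancing along the tool axis.

jog_arm(slide=[[0.1,0,-0.2],[0.4,0,-0.4],[0.5,0,-0.5],[0.5,0,-0.5],[0.3,0,-0.3],[0.1,0,-0.1],[0,0,0]], rotation=[[0.01,0,-0.01],[0,0,0],[0,0,0],[0,0,0],[0,0,0],[0,0,0],[0,0,0]], grip=[26,26,26,26,26,26,26])

```text
time_s: 21.52
position: [0.6615, 0.0535, 0.2702]
tool_rot: [2.354, -0.002, 1.55]
ft_force: [0.4, -0.3, -0.4]
width: 0.0256
```

```bash
python3 -c "
from plan import *
go(bar(1.59)+.017*tb+.0015*Z,Rb(1),'grasp')"
```

```text
grasp target [0.6626 0.052  0.2674] shift [ 0.05 -0.07 -0.14] rot [-0.    0.    0.01] min rows 0.1 0.0
 t 21.525 q [ 0.13  0.06 -0.43  0.3  -0.1   1.68] pos [0.6615 0.0535 0.2702] w 0.0256 F [ 0.4 -0.3 -0.4]
```

jog_arm(slide=[[0,0,0],[0,0,0],[0,0,0],[0,0,0],[0,0,0]], rotation=[[0,0,0],[0,0,0],[0,0,0],[0,0,0],[0,0,0]], grip=[20,15,10,8,8], force=20)

```text
time_s: 22.15
position: [0.6606, 0.0535, 0.2701]
tool_rot: [2.355, -0.002, 1.551]
ft_force: [1.1, -0.2, -1.8]
width: 0.0111
```

```bash
python3 -c "
from plan import *
s=sense(); p=s['position']-.017*tb; r=p-hinge; print(s['position'],s['width'],s['ft_force'],'bar est',p,'radius',np.hypot(r@ex,r[2]),'th',np.arctan2(r[2],-r@ex))
th0=1.59
for th in np.arange(1.59,.40,-.08): print(round(th,2),((bar(th)+.017*tb).round(4)), ((bar(th-.08)-bar(th))/.02).round(2))"
```

```text
[0.66061816 0.05354342 0.2701029 ] 0.011068170703853769 [ 1.11103288 -0.16451033 -1.75285057] bar est [0.64859923 0.05375618 0.28212372] radius 0.2201345848225009 th 1.5807328430739085
1.59 [0.6626 0.052  0.2659] [-0.86  0.02 -0.02]
1.51 [0.6453 0.0523 0.2656] [-0.86  0.02 -0.09]
1.43 [0.6281 0.0526 0.2638] [-0.85  0.02 -0.16]
1.35 [0.6111 0.0529 0.2607] [-0.83  0.01 -0.22]
1.27 [0.5944 0.0532 0.2563] [-0.81  0.01 -0.29]
1.19 [0.5781 0.0535 0.2505] [-0.79  0.01 -0.35]
1.11 [0.5624 0.0538 0.2435] [-0.76  0.01 -0.41]
1.03 [0.5472 0.0541 0.2352] [-0.72  0.01 -0.47]
0.95 [0.5328 0.0543 0.2257] [-0.68  0.01 -0.53]
0.87 [0.5191 0.0546 0.2151] [-0.64  0.01 -0.58]
0.79 [0.5064 0.0548 0.2034] [-0.59  0.01 -0.63]
0.71 [0.4946 0.055  0.1908] [-0.54  0.01 -0.68]
0.63 [0.4839 0.0552 0.1772] [-0.48  0.01 -0.72]
0.55 [0.4743 0.0554 0.1629] [-0.42  0.01 -0.75]
0.47 [0.4659 0.0555 0.1478] [-0.36  0.01 -0.79]
```

jog_arm(slide=[[0,0,0],[-0.4,0,0],[-0.8,0,-0.05],[-0.86,0,-0.12],[-0.85,0,-0.18],[-0.83,0,-0.24],[0,0,0]], rotation=[[0,0,0],[0,0,0],[0,0,0],[0,0,0],[0,0,0],[0,0,0],[0,0,0]], grip=[14.5,14.5,14.5,14.5,14.5,14.5,14.5])

```text
time_s: 23.02
position: [0.581, 0.054, 0.2612]
tool_rot: [2.348, -0.004, 1.552]
ft_force: [0.1, 0.6, -1.2]
width: 0.0145
```

```bash
cat > chk.py <<'E'
from plan import *
import sys
s=sense(); d=s['position']-.016*tb-hinge; r=np.hypot(d@ex,d[2]); th=np.arctan2(d[2],-d@ex)
print('t',s['time_s'],'pos',s['position'].round(4),'F',s['ft_force'].round(1),'w',round(s['width'],4),'r',r.round(4),'th',th.round(3),'q',s['q'].round(2),'rot',s['tool_rot'].round(3))
go(bar(th)+.014*tb,Rb(1),'on-arc')
for k in range(6):
    if th-.08*k>.4: print(round(th-.08*k,2),((bar(th-.08*k-.08)-bar(th-.08*k))/.02).round(2))
E
python3 chk.py
```

```text
t 23.025 pos [0.581  0.054  0.2612] F [ 0.1  0.6 -1.2] w 0.0145 r 0.224 th 1.221 q [ 0.16 -0.1  -0.61  0.27 -0.12  1.7 ] rot [ 2.348 -0.004  1.552]
on-arc target [0.5823 0.0534 0.255 ] shift [ 0.07 -0.03 -0.31] rot [-0.01  0.02  0.  ] min rows 0.3 0.0
 t 23.025 q [ 0.16 -0.1  -0.61  0.27 -0.12  1.7 ] pos [0.581  0.054  0.2612] w 0.0145 F [ 0.1  0.6 -1.2]
1.22 [-0.8   0.01 -0.33]
1.14 [-0.77  0.01 -0.39]
1.06 [-0.74  0.01 -0.45]
0.98 [-0.7   0.01 -0.51]
0.9 [-0.66  0.01 -0.56]
0.82 [-0.61  0.01 -0.61]
```

jog_arm(slide=[[-0.2,0,-0.35],[-0.5,0,-0.3],[-0.5,0,-0.3],[-0.5,0,-0.3],[0,0,0]], rotation=[[0,0.02,0],[0,0,0],[0,0,0],[0,0,0],[0,0,0]], grip=[14.5,14.5,14.5,14.5,14.5])

```text
time_s: 23.65
position: [0.5447, 0.0538, 0.2344]
tool_rot: [2.36, -0.003, 1.551]
ft_force: [-0.1, 0.2, -1.4]
width: 0.0144
```

```bash
python3 chk.py; python3 -c "
from plan import *
A=snap('top','pics/t7.png')['color'];B=snap('side','pics/s7.png')['color']
o=np.hstack([cv2.resize(A[150:300,240:390],(400,400),interpolation=2),cv2.resize(B[140:290,230:380],(400,400),interpolation=2)]);cv2.imwrite('pics/c7.png',o[:,:,::-1])"
```

```text
t 23.65 pos [0.5447 0.0538 0.2344] F [-0.1  0.2 -1.4] w 0.0144 r 0.2157 th 1.019 q [ 0.17 -0.14 -0.71  0.22 -0.13  1.71] rot [ 2.36  -0.003  1.551]
on-arc target [0.5431 0.0541 0.2361] shift [-0.08  0.02  0.09] rot [-0.01 -0.01  0.  ] min rows 0.1 0.0
 t 23.65 q [ 0.17 -0.14 -0.71  0.22 -0.13  1.71] pos [0.5447 0.0538 0.2344] w 0.0144 F [-0.1  0.2 -1.4]
1.02 [-0.72  0.01 -0.48]
0.94 [-0.68  0.01 -0.54]
0.86 [-0.63  0.01 -0.59]
0.78 [-0.58  0.01 -0.64]
0.7 [-0.53  0.01 -0.68]
0.62 [-0.47  0.01 -0.72]
```

View pics/c7.png

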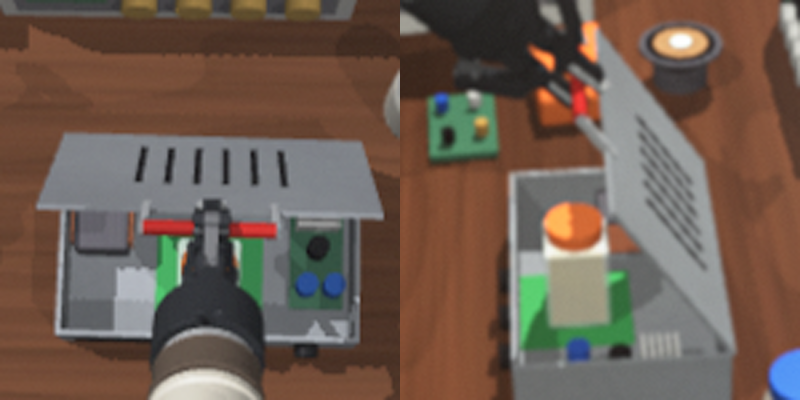

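The cover is following (bar at (210,228) in the top crop, between the fingers), and the jar is undisturbed. Continuing along the arc.

jog_arm(slide=[[-0.3,0,-0.1],[-0.6,0,-0.45],[-0.66,0,-0.56],[-0.6,0,-0.6],[-0.56,0,-0.65],[0,0,0]], rotation=[[-0.01,-0.01,0],[0,0,0],[0,0,0],[0,0,0],[0,0,0],[0,0,0]], grip=[14.5,14.5,14.5,14.5,14.5,14.5])

```text
time_s: 24.5
position: [0.4873, 0.0539, 0.1856]
tool_rot: [2.352, 0.002, 1.552]
ft_force: [-1.2, -0.9, -1.4]
width: 0.0145
```

```bash
python3 chk.py
```

```text
t 24.5 pos [0.4873 0.0539 0.1856] F [-1.2 -0.9 -1.4] w 0.0145 r 0.2174 th 0.67 q [ 0.21 -0.19 -0.91  0.07 -0.16  1.73] rot [2.352e+00 2.000e-03 1.552e+00]
on-arc target [0.487  0.0551 0.1862] shift [-0.02  0.06  0.03] rot [0.   0.01 0.  ] min rows 0.1 0.0
 t 24.5 q [ 0.21 -0.19 -0.91  0.07 -0.16  1.73] pos [0.4873 0.0539 0.1856] w 0.0145 F [-1.2 -0.9 -1.4]
0.67 [-0.51  0.01 -0.7 ]
0.59 [-0.45  0.01 -0.74]
0.51 [-0.39  0.01 -0.77]
0.43 [-0.33  0.01 -0.8 ]
```

jog_arm(slide=[[-0.3,0,-0.4],[-0.48,0,-0.7],[-0.4,0,-0.7],[0,0,0]], rotation=[[0,0.01,0],[0,0,0],[0,0,0],[0,0,0]], grip=[14.5,14.5,14.5,14.5])

```text
time_s: 25.0
position: [0.4641, 0.0542, 0.1502]
tool_rot: [2.354, 0.001, 1.552]
ft_force: [-2.5, -0.7, -0.5]
width: 0.0149
```

```bash
python3 chk.py
```

```text
t 25.0 pos [0.4641 0.0542 0.1502] F [-2.5 -0.7 -0.5] w 0.0149 r 0.2177 th 0.475 q [ 0.23 -0.16 -1.01 -0.06 -0.18  1.75] rot [2.354e+00 1.000e-03 1.552e+00]
on-arc target [0.4642 0.0555 0.1509] shift [0.   0.07 0.03] rot [0. 0. 0.] min rows 0.1 0.0
 t 25.0 q [ 0.23 -0.16 -1.01 -0.06 -0.18  1.75] pos [0.4641 0.0542 0.1502] w 0.0149 F [-2.5 -0.7 -0.5]
0.47 [-0.36  0.01 -0.78]
```

jog_arm(slide=[[-0.1,0,-0.25],[-0.1,0,-0.25],[0,0,0]], rotation=[[0,0,0],[0,0,0],[0,0,0]], grip=[14.5,14.5,14.5])

```text
time_s: 25.38
position: [0.4623, 0.0546, 0.1421]
tool_rot: [2.35, -0.0, 1.552]
ft_force: [-0.3, -0.6, 0.1]
width: 0.0147
```

```bash
python3 chk.py
```

```text
t 25.375 pos [0.4623 0.0546 0.1421] F [-0.3 -0.6  0.1] w 0.0147 r 0.2158 th 0.438 q [ 0.23 -0.14 -1.04 -0.1  -0.18  1.75] rot [ 2.35  -0.     1.552]
on-arc target [0.4607 0.0556 0.1436] shift [-0.08  0.05  0.08] rot [-0.    0.01  0.  ] min rows 0.1 0.0
 t 25.375 q [ 0.23 -0.14 -1.04 -0.1  -0.18  1.75] pos [0.4623 0.0546 0.1421] w 0.0147 F [-0.3 -0.6  0.1]
0.44 [-0.33  0.01 -0.8 ]
```

jog_arm(slide=[[-0.15,0,-0.15],[0,0,-0.15],[0,0,0]], rotation=[[0,0,0],[0,0,0],[0,0,0]], grip=[14.5,14.5,14.5])

```text
time_s: 25.75
position: [0.4617, 0.055, 0.1386]
tool_rot: [2.344, -0.002, 1.551]
ft_force: [-0.3, -0.9, 1.3]
width: 0.0145
```

```bash
python3 chk.py
```

```text
t 25.75 pos [0.4617 0.055  0.1386] F [-0.3 -0.9  1.3] w 0.0145 r 0.2148 th 0.421 q [ 0.24 -0.13 -1.05 -0.14 -0.18  1.75] rot [ 2.344e+00 -2.000e-03  1.551e+00]
on-arc target [0.4592 0.0556 0.1405] shift [-0.13  0.03  0.1 ] rot [-0.    0.02  0.  ] min rows 0.1 0.1
 t 25.75 q [ 0.24 -0.13 -1.05 -0.14 -0.18  1.75] pos [0.4617 0.055  0.1386] w 0.0145 F [-0.3 -0.9  1.3]
0.42 [-0.32  0.01 -0.8 ]
```

```bash
python3 -c "
from plan import *
B=snap('side','pics/s8.png')['color'];A=snap('top','pics/t8.png')['color']
bm=bar(.41); e=[hinge-.18*(ex*np.cos(.41)-Z*np.sin(.41))+y*ey for y in(.135,-.135)]
for f in('pics/s8.png','pics/t8.png'): print(proj(f,[bm,bm+.05*ey,bm-.05*ey]+e).round(1).tolist())
o=np.hstack([cv2.resize(A[190:290,265:365],(400,400),interpolation=2),cv2.resize(B[180:300,250:370],(400,400),interpolation=2)]);cv2.imwrite('pics/c8.png',o[:,:,::-1])"
```

```text
[[259.9, 209.8], [260.1, 197.0], [259.7, 223.4], [274.4, 181.0], [275.7, 252.9]]
[[317.3, 281.4], [294.4, 280.7], [340.2, 282.0], [257.0, 265.3], [378.4, 268.8]]
```

View pics/c8.png

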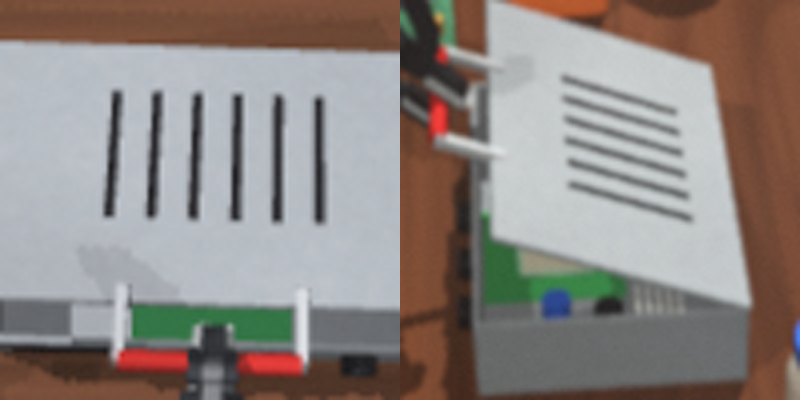

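The cover lies flat on the cap at about 0.42 rad: near corner seen at (278,251), predicted (276,253) for 0.41. The force has switched sign, so it is resting. Releasing and backing out along the tool axis.

jog_arm(slide=[[0,0,0],[0,0,0],[0,0,0],[-0.15,0,0.15],[-0.3,0,0.3],[0,0,0]], rotation=[[0,0,0],[0,0,0],[0,0,0],[0,0,0],[0,0,0],[0,0,0]], grip=[18,24,24,24,24,24])

```text
time_s: 26.6
position: [0.4505, 0.0548, 0.1467]
tool_rot: [2.347, -0.001, 1.551]
ft_force: [-0.8, -0.1, -0.1]
width: 0.0238
```

```bash
python3 -c "
from plan import *
s=sense(); p=s['position']-bar(.42); print(s['time_s'],s['position'],s['ft_force'],'along',p@tb,'jaw',p@(ex+Z)/2**.5,s['q'].round(3),s['tool_rot'])"
```

```text
26.6 [0.45052101 0.05478822 0.14665877] [-0.75215172 -0.13241732 -0.14923082] along 0.0033704821340721277 jaw -0.00146258099385046 [ 0.246 -0.179 -1.051 -0.077 -0.188  1.76 ] [ 2.34745791e+00 -1.03289031e-03  1.55128126e+00]
```

jog_arm(slide=[[-0.35,0,0.4],[-0.4,0,0.4],[-0.4,0,0.4],[-0.4,0,0.5],[-0.4,0,0.6],[0,0,0.8],[0,0,0.8],[0,0,0.8],[0,0,0]], rotation=[[0,0,0],[0,0,0],[0,0,0],[0,0,0],[0,0,0],[0,0,0],[0,0,0],[0,0,0],[0,0,0]], grip=[24,24,24,24,24,24,24,24,24])

```text
time_s: 27.72
position: [0.409, 0.0549, 0.2449]
tool_rot: [2.344, -0.002, 1.552]
ft_force: [0.3, 0.3, 0.2]
width: 0.0239
```

```bash
python3 -c "
from plan import *
s=sense(); print(s['time_s'],s['position'],s['ft_force'],s['q'].round(3))
B=snap('side','pics/s9.png')['color'];A=snap('top','pics/t9.png')['color']
o=np.hstack([cv2.resize(A[170:300,240:390],(400,346),interpolation=2),cv2.resize(B[160:290,230:380],(400,346),interpolation=2)]);cv2.imwrite('pics/c9.png',o[:,:,::-1])"
```

```text
27.725 [0.40897146 0.05488926 0.24491954] [0.25253311 0.34739813 0.24516939] [ 0.296 -0.494 -0.896  0.396 -0.221  1.795]
```

View pics/c9.png

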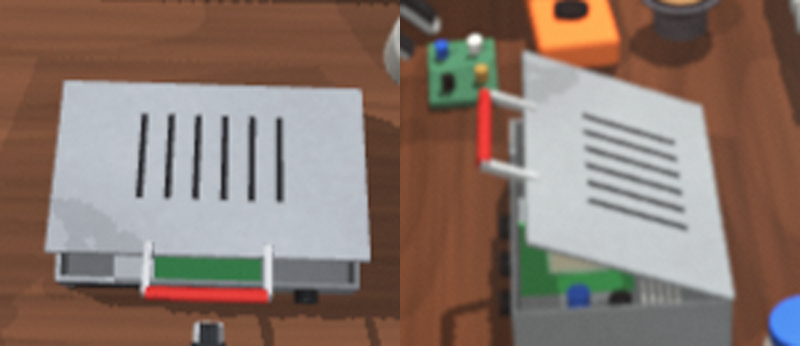

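The cover stands propped: its free-edge corners in the top view are at (257,264) and (379,268), against a prediction of (257,265) and (378,269) for 0.41 rad. The gripper is clear.

```bash
python3 -c "
from bench import arm; print(arm.finish_job())"
```

```text
the job is handed in; nothing more can be done
None
```

I set the jar upright on the green mat, folded the cover down onto its cap, and left it propped. The job was handed in at about 28 s of the 69 s allowed.

- **Jar:** I gripped it with the hand tilted 45° over its cap, lifted it, tipped it upright and lowered it slowly before letting go. A picture after release showed it upright, about 3 mm from the mat centre, with the cover still up.
- **Cover:** I held the bar loosely between the fingers and brought it down along its arc until it rested on the cap. I then opened the fingers, backed out and rose clear.
- **Last checks:** The cover's corners in the final pictures fit an angle of about 0.41 to 0.43 rad, inside the allowed 0.28 to 0.60. The wrist force was near zero with the gripper clear.

Some things were less certain:
- **Jar contact before release:** The force reading gave no clear sign that the jar had touched the mat. I judged it by the downward motion stalling and the computed base height of 5.9 mm, against 6 mm for the mat.
- **Residual moment:** The wrist moment about y read 0.7 to 1.05 N m around release with almost no force. I did not explain it.
- **Side camera:** It sits about 2 px off the model throughout, which is roughly 4 mm.
- **Jar under the cover:** The cover mostly hides the jar in the final pictures. That it is still upright follows from the cover's angle; I did not see its cap directly.
- **Other objects:** I did not measure the bystanders at the end. Those visible in the final crops appeared undisturbed.

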